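Awl to the sharpening pot

ROBOT

A 7-joint arm with a two-finger parallel gripper is mounted at the origin on the work surface. World frame = base frame: x ahead of the robot, y to its left, z up, the work surface at z = 0. Lengths are in m, angles in rad, forces in N, time in s.
With the tool pointing down it reaches from about 0.35 to 0.9 m from the base axis. Payload 7.2 kg.
Tool frame: the origin (TCP) lies at the very end of the fingers, on their centre line; the grasp point (between the pads) lies 19 mm behind it; z points along the fingers, x is the direction in which the jaws open and shut, and the axes are right-handed (so a half turn about z gives the same grasp; the last joint's range is limited). The gripper opens to 88 mm and grips with 3 to 60 N. Pads are 20 mm wide; open, the fingers measure 115 mm over their backs; the gripper's body (75 mm by 178 mm) begins 61 mm behind the grasp point.
Start: joints at [-1.298, 0.411, -0.013, 1.596, 0.006, 1.134, -0.082], TCP at [0.209, 0.589, 0.223] pointing down, gripper open.
Joint ranges: [-2.95, 2.95], [-0.29, 1.99], [-1.47, 1.44], [0.14, 2.54], [-1.03, 4.17], [0.13, 1.85], [-2.86, 2.86]. Speed limits (rad/s): [2.39, 2.39, 3.01, 3.01, 3.14, 3.14, 3.14].

INTERFACE

Orientations are given as a rotation vector (axis times angle).
In Python, from workcell import manip gives the robot as it stands. The module is installed in compiled form; this text tells all that it offers.
- The arm moves only by the tool arm_command, never from a script. Its argument "increments" is one flat list of numbers, 4 for each row, row after row: the shift along the tool's x, y, z in mm, then the turn about the tool's z in degrees. In form: [x, y, z, spin, x, y, z, spin, ...]. A call has 1 to 20 rows; each row is the pose to reach, as a shift and turn from the pose measured when the call began, along the tool's axes at that moment; what a row does not reach only later rows make up. A row lasts 1/12 s, in which the tool goes at most 41.7 mm and 7.16 degrees, less where a joint would pass 70% of its speed; a pose out of reach is approached as far as the arm can. A call with a gripper value outside its range is refused whole. "grip" is the closure, from -1 (fully open) to 1 (shut), so that 0 is half open, set as the call begins (left out, the last holds). The fingers move at their own pace and stop on an object; the grip force is fixed at half the most. Time passes only in rows, so rows that repeat a pose let the fingers close. It gives the time, the measured TCP pose, the force and the opening at its end, in the units of the state.
- manip.get_state(): the state, without advancing time (a new reading comes with each control period).
- manip.grab_frame(name): name is "side" or "top" or "wrist"; returns the picture (420x560x3 uint8, red, green, blue); there is no depth.
- manip.get_calibration(name): a dict with "intrinsics" (3x3 intrinsics, pixels), "distortion" ([k1, k2, p1, p2, k3] as OpenCV has them; the pictures are not rectified), "R" (3x3) and "t" (3): a world point X has camera coordinates R X + t; the wrist camera has in their place "T_tool_cam" (4x4, takes a point from camera to tool coordinates, whose origin is the TCP and whose axes are the tool frame's). Camera axes: x right, y down, z forward; pixel columns grow to the right and rows downward; lengths in m; the calibration is good to about 2 mm. A picture is of the moment at which its call begins: read the wrist's pose just before it. get_calibration takes no time and is no camera call.
- manip.finish_job(): hands the job in, once; it reports no verdict.
The state is a dict: "t": time; "joint_positions": joint angles; "dq": joint speeds; "effort": joint torques, N m; "eef_pos": TCP position; "orientation": TCP orientation; "wrist_force": force on the tool from outside, world axes, zero at the start; "moment": the same for the moment, N m; "width": opening from 0.0 (shut) to 1.0 (fully open).
Only numpy, scipy, OpenCV 4.12 (cv2) and the standard library are available. Lean on these libraries where they do the work, as an engineer would, in place of code of your own. Each camera call takes 0.05 s, during which the arm holds its last target. There are 200 camera calls.

TASK

The point of the awl with the pale wooden handle is dull: pull the awl up out of the tool block and put it, point down, into the brass pot where tools wait for sharpening. Lower it until its point is near the bottom of the pot before you let go, do not drop it in; afterwards it may lean on the pot's rim. Leave the other two tools standing in the block.

Things in the scene. Friction and masses are not known exactly. Their poses are not given: they have to be found in the camera images.
- awl: Awl, pale wooden handle, 137 mm long, 60 g, loose, upright in one of 3 sockets (in a row, 80 mm apart, 50 mm deep, any order) of a fixed dark block 55 mm high; pulls out freely. Origin at its point, which starts 10 mm above the bench; z up to the handle's end. From the point up: steel blade 7 mm thick to 45 mm, ferrule 17 mm wide to 57, handle 19 widening to 26 mm at 82, straight to 122, rounded end.
- pot: Round brass pot, empty, open at the top, fixed to the bench: 60 mm outer and 52 mm inner diameter, 75 mm high, floor 6 mm thick, a foot flange 67 mm wide. Origin at the centre of its underside, on the work surface; z axis up.
- burnisher: Burnisher with a dark brown wooden handle 24 mm thick and a brass ferrule. Starts upright, point down, in a socket of the block like the awl, with the same lengths (137 mm in all, 45 mm of blade in the socket); the handle's end is 147 mm above the bench. Loose. Origin at the lower tip of the blade, z up along the tool. It stays in the block.
- file: Small file with a straight red plastic handle 24 mm thick and a dark ferrule. Starts upright, point down, in a socket of the block like the awl, with the same lengths (137 mm in all, 45 mm of blade in the socket); the handle's end is 147 mm above the bench. Loose. Origin at the lower tip of the blade, z up along the tool. It stays in the block.
Not all that is in view belongs to the job. What is shaped like the pot but green or turquoise is not meant.

How it is judged:
On the way, in this order (a step that is already met when the one before it is completed fails the run):
1. the awl is held in the gripper with its point above the top of the block (over 60 mm up) (height (world z) of awl above 0.06 m and contact force between awl and the fingers above 0.3 N), for 0.1 s.
2. still held, the awl's point is inside the pot, within 34 mm of its floor (horizontal distance between awl and pot below 0.03 m and z of awl in the frame of pot below 0.04 m and contact force between awl and the fingers above 0.3 N), for 0.1 s.
At the end, for the whole second after the job is handed in: The awl stands in the pot, point down: its point within 30 mm of the pot's axis and less than 20 mm above the pot's underside, leaning less than 43 degrees, let go and at rest; the burnisher and the file still stand in the block (horizontal distance between awl and pot below 0.03 m and z of awl in the frame of pot below 0.02 m and angle between awl's own z axis and vertical below 0.75 rad and linear speed of awl below 0.03 m/s and distance of each of burnisher, file from where it was at the start of the episode below 0.02 m); the robot touches nothing.
It fails at once if the burnisher is shifted more than 20 mm or tipped more than 15 degrees (distance of burnisher from where it was at the start of the episode above 0.02 m or angle between burnisher's own z axis and vertical above 0.26 rad).
It fails at once if the file is shifted more than 20 mm or tipped more than 15 degrees (distance of file from where it was at the start of the episode above 0.02 m or angle between file's own z axis and vertical above 0.26 rad).
It also fails if it takes over 43 s, if anything falls off the work surface, if the arm or the gripper's body presses on something with over 40 N, if the wrist force passes 120 N, or if a joint passes its speed limit or range.

## Working session

There is one attempt and no reset: what is moved stays moved. The work goes in short steps, Python scripts to look and compute and a tool call to move; the robot and the scene stay as the last step left them, time stands still between calls to the robot, and variables do not carry over. Pictures are saved under pics/ and viewed, about 8 in all and at most 12, crops included, and the job is handed in when it is done.

Besides the shell and the picture viewer there is one more tool, called after "Emit:" as name(argument=value, ...) on one line, values as JSON. arm_command: Moves the arm, as the interface text tells. Its arguments: {"type":"object","properties":{"increments":{"type":"array"},"grip":{"type":"number"}},"required":["increments"]}

```bash
mkdir -p pics; cat > h.py <<'E'
from workcell import manip
import numpy as np, cv2
from scipy.spatial.transform import Rotation as Ro
def grab(n):
    s=manip.get_state(); im=manip.grab_frame(n); c=manip.get_calibration(n)
    K=np.array(c["intrinsics"]);D=np.array(c["distortion"],float)
    if "T_tool_cam" in c:
        T=np.eye(4);T[:3,:3]=Ro.from_rotvec(s["orientation"]).as_matrix();T[:3,3]=s["eef_pos"]
        W=T@np.array(c["T_tool_cam"]);R=W[:3,:3].T;t=-R@W[:3,3]
    else: R=np.array(c["R"]);t=np.array(c["t"])
    return im,(K,D,R,t)
def ray(cam,uv):
    K,D,R,t=cam
    p=cv2.undistortPoints(np.array([[uv]],float),K,D)[0,0]
    d=R.T@np.r_[p,1];return -R.T@t,d/np.linalg.norm(d)
def plane(cam,uv,z):
    o,d=ray(cam,uv);return o+d*(z-o[2])/d[2]
def cross(rays):
    A=sum(np.eye(3)-np.outer(d,d) for o,d in rays);b=sum((np.eye(3)-np.outer(d,d))@o for o,d in rays)
    X=np.linalg.solve(A,b);return X,[np.linalg.norm(np.cross(X-o,d)) for o,d in rays]
def proj(cam,X):
    K,D,R,t=cam
    return cv2.projectPoints(np.array([X],float),cv2.Rodrigues(R)[0],t,K,D)[0].reshape(-1,2)
def save(n,im): cv2.imwrite("pics/"+n,cv2.cvtColor(im,cv2.COLOR_RGB2BGR))
E
python3 - <<'E'
from h import *
print(manip.get_state())
for n in("side","top","wrist"):
    im,c=grab(n);save(n+"0.png",im);np.save(n+"0.npy",im);print(n,-c[2].T@c[3],c[2][2])
E
```

```text
{'t': 0.0, 'joint_positions': array([-1.29819566,  0.41194644, -0.01268635,  1.59700568,  0.00561591,
        1.13431496, -0.08221448]), 'dq': array([-6.50381637e-04, -4.02151924e-04,  9.54695063e-04,  1.13702380e-03,
        7.32942279e-05,  5.80801242e-04, -1.36429316e-03]), 'effort': array([-1.15759223e-03, -5.87952018e+01,  6.41525611e-01, -2.91072446e+01,
       -5.36835229e-02,  1.82907027e-02,  1.39370013e-04]), 'eef_pos': array([0.20879397, 0.58856637, 0.22179594]), 'orientation': array([ 2.56511580e+00,  1.81194417e+00, -1.96678644e-03]), 'wrist_force': array([ 0.09791345, -0.76182929,  0.82034682]), 'moment': array([-0.00524927, -0.01028484, -0.05941562]), 'width': 0.9997556777459875}
side [0.4247935  0.40319166 0.57917532] [ 0.21484679 -0.60564047 -0.76618567]
top [ 0.41021687 -0.00370305  0.94392296] [ 0.14389961 -0.01672428 -0.98945096]
wrist [0.14100519 0.61199785 0.38385932] [ 0.24651403 -0.0887307  -0.96506875]
```

View pics/top0.png

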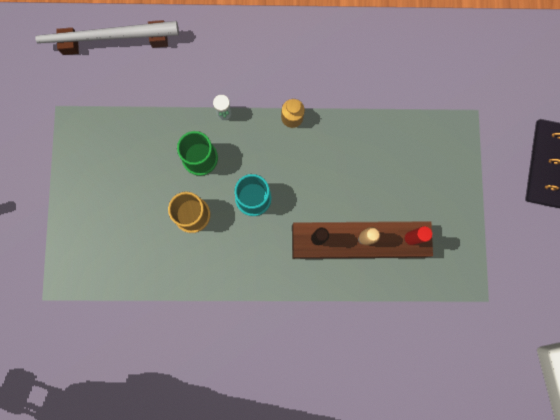

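View pics/side0.png

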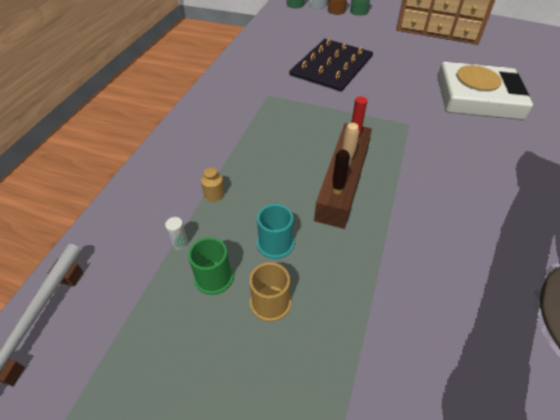

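The top view shows the burnisher (dark, 320,236), the awl (pale, 369,237), the file (red, 424,235), the brass pot (188,212), and green (197,153) and turquoise (252,195) decoy pots. The side view has the awl at (350,140) and the brass pot at (270,290).

The awl could be confused with the ochre bottle (293,113 top), the white bottle (222,104), the burnisher or the file. The pale handle in the block's middle socket is the match.

```bash
cat > m.py <<'E'
from h import *
cams={}
for n in("side","top"):
    c=manip.get_calibration(n);cams[n]=(np.array(c["intrinsics"]),np.array(c["distortion"],float),np.array(c["R"]),np.array(c["t"]))
# pixel masks
roi={"top":{"awl":(340,215,395,260),"pot":(150,180,225,240),"file":(400,215,445,255),"burn":(305,220,335,252)},
"side":{"awl":(335,110,365,170),"pot":(240,255,300,325),"file":(345,90,375,135),"burn":(328,145,355,192)}}
for n in cams:
    im=np.load(n+"0.npy");hsv=cv2.cvtColor(im,cv2.COLOR_RGB2HSV)
    for k,(a,b,c,d) in roi[n].items():
        s=hsv[b:d,a:c].astype(int);H,S,V=s[...,0],s[...,1],s[...,2]
        if k in("awl","pot"): m=(H>8)&(H<30)&(S>80)&(V>(130 if k=="awl" else 60))
        elif k=="file": m=((H<5)|(H>175))&(S>200)&(V>120)
        else: m=V<38
        m=m.astype(np.uint8);nn,l,st,ce=cv2.connectedComponentsWithStats(m)
        i=1+st[1:,4].argmax();print(n,k,st[i]+[a,b,0,0,0],ce[i]+[a,b])
ti=np.load("top0.npy");si=np.load("side0.npy")
A=cv2.resize(ti[205:275,285:440],(775,350),interpolation=cv2.INTER_CUBIC)
B=cv2.resize(si[90:190,320:390],(175,250)); 
B=cv2.resize(si[90:200,310:390],(182,250),interpolation=cv2.INTER_CUBIC)
C=cv2.resize(si[250:325,235:305],(233,250),interpolation=cv2.INTER_CUBIC)
P=cv2.resize(ti[180:245,155:225],(269,250),interpolation=cv2.INTER_CUBIC)
r=np.hstack([B,C,P]);out=np.zeros((600,775,3),np.uint8);out[:350]=A;out[350:,:r.shape[1]]=r;save("crop1.png",out)
E
python3 m.py
```

```text
side awl [344 122  15  34 349] [350.85673352 136.80229226]
side pot [ 249  262   43   60 2109] [269.79990517 291.3257468 ]
side file [355 105   6  12  29] [357.82758621 110.37931034]
side burn [333 154  16  35 393] [340.36132316 170.9821883 ]
top awl [359 228  21  16 256] [368.9609375  235.57421875]
top pot [ 168  191   43   42 1330] [188.79022556 211.84661654]
top file [414 227  18  14 178] [423.55617978 233.7247191 ]
top burn [312 234  15  10  55] [316.78181818 240.05454545]
```

View pics/crop1.png

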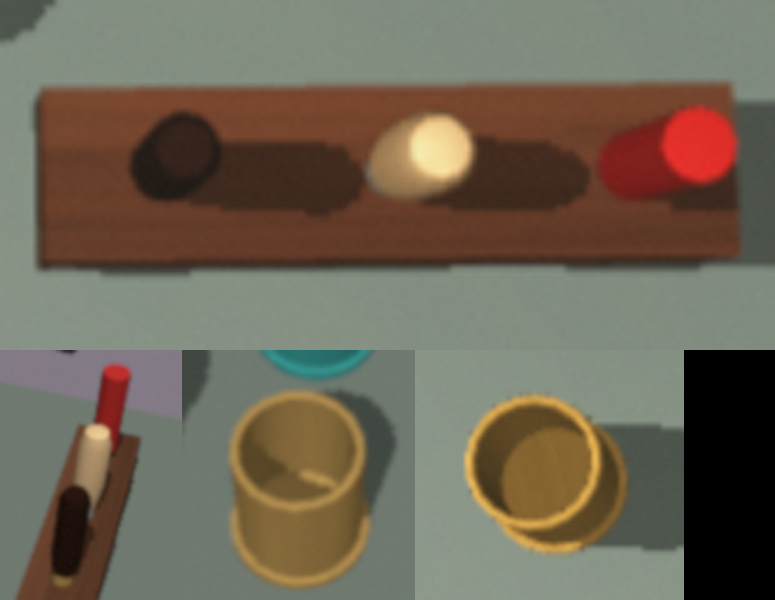

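The crop confirms the pale awl in the middle socket, with its handle end at top (373.2,234.6) and side (352.6,126.5). The brass pot's rim centre is at top (185.7,209.2) and side (269.8,280).

```bash
cat > t.py <<'E'
from h import *
cams={}
for n in("side","top"):
    c=manip.get_calibration(n);cams[n]=(np.array(c["intrinsics"]),np.array(c["distortion"],float),np.array(c["R"]),np.array(c["t"]))
for k,a,b in [("awl",(373.2,234.6),(352.6,126.5)),("file",(424.8,234),(361.4,100.1)),("burn",(322.4,234.4),(342,157)),("pot",(185.7,209.2),(269.8,280))]:
    X,e=cross([ray(cams["top"],a),ray(cams["side"],b)]);print(k,X.round(4),np.round(e,4), plane(cams["top"],a,.075 if k=="pot" else .146).round(4),plane(cams["side"],b,.075 if k=="pot" else .146).round(4))
Z=.055
for uv in [(293,223),(431.5,222),(433,256),(293,258.5)]: print(plane(cams["top"],uv,Z).round(4))
s=manip.get_state();print(Ro.from_rotvec(s["orientation"]).as_matrix().round(3))
E
python3 t.py
```

```text
awl [ 0.4867 -0.1652  0.1398] [0.0006 0.0006] [ 0.4868 -0.1639  0.146 ] [ 0.4852 -0.1572  0.146 ]
file [ 0.4875 -0.2451  0.1436] [0.0008 0.0008] [ 0.4881 -0.2444  0.146 ] [ 0.4864 -0.2415  0.146 ]
burn [ 0.487  -0.0862  0.1346] [0.0007 0.0007] [ 0.4867 -0.0851  0.146 ] [ 0.4847 -0.0737  0.146 ]
pot [0.5343 0.139  0.0726] [0.001 0.001] [0.535  0.1387 0.075 ] [0.5328 0.1402 0.075 ]
[ 0.5149 -0.0436  0.055 ]
[ 0.518  -0.2843  0.055 ]
[ 0.4591 -0.2846  0.055 ]
[ 0.4537 -0.0436  0.055 ]
[[ 0.334  0.943 -0.   ]
 [ 0.943 -0.334 -0.001]
 [-0.001  0.    -1.   ]]
```

View pics/wrist0.png

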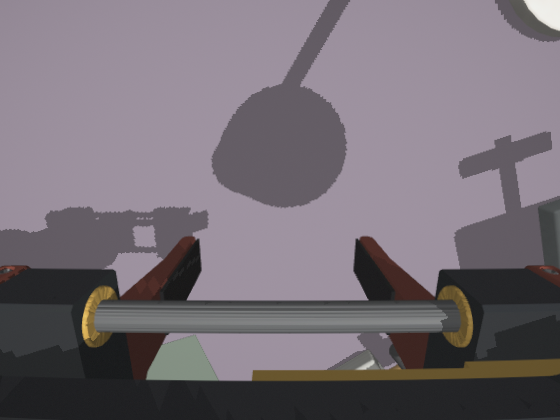

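The wrist view shows only the bench, the gripper's shadow and the open fingers. The measurements fit: tools 80 mm apart along y at x≈0.487, and a rim height of 0.073 against the stated 0.075. I'll go above the awl with the jaws along world x, across the row.

Emit:
arm_command(increments=[-31,26,0,3.5,-62,51,0,7,-92,77,0,10.5,-123,103,0,14,-154,128,0,17.5,-185,154,0,21,-216,180,0,24.5,-246,205,0,28,-277,231,0,31.5,-308,257,0,35,-339,282,0,38.5,-370,308,0,42,-400,333,0,46,-431,359,0,49.5,-462,385,0,53,-493,410,0,56.5,-524,436,0,60,-554,462,0,63.5,-585,487,0,67,-616,513,0,70.5], grip=-1)

```text
t: 1.82
eef_pos: [0.4867, -0.1651, 0.2229]
orientation: [3.141, -0.004, 0.0]
wrist_force: [0.9, 0.9, 0.2]
width: 0.997
```

```bash
python3 - <<'E'
from h import *
im,c=grab("wrist");np.save("wrist1.npy",im);save("wrist1.png",im)
print(manip.get_state()["eef_pos"], -c[2].T@c[3],c[2][2],proj(c,[[.487,-.164,.147],[.487,-.164,.1],[.487,-.244,.147],[.487,-.084,.147]]).round(1))
E
```

```text
[ 0.48825208 -0.17286395  0.22339482] [ 0.48643508 -0.09417594  0.38477596] [-8.98402454e-04 -2.62631738e-01 -9.64895727e-01] [[278.  214.1]
 [277.9 200.2]
 [278.3 301.8]
 [277.7 110.1]]
```

View pics/wrist1.png

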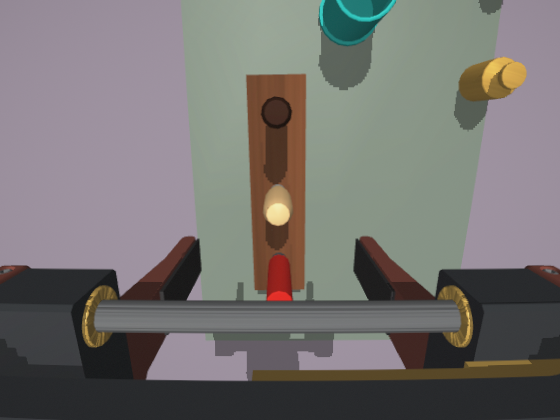

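The wrist view shows the awl's end at (278,214), exactly where (0.487,-0.164,0.147) projects. The burnisher is at (277,112) and the file at (280,290). The arm overshot slightly, so I'll check that it has settled.

Emit:
arm_command(increments=[0,0,0,0,0,0,0,0])

```text
t: 2.03
eef_pos: [0.4879, -0.1746, 0.2231]
orientation: [3.134, -0.025, 0.003]
wrist_force: [-0.4, 0.3, -0.4]
width: 0.998
```

Emit:
arm_command(increments=[-1,-5,0,-1,-1,-10.5,0,-1,-1,-10.5,0,-1,-1,-10.5,20,-1,-1,-10.5,40,-1,-1,-10.5,55,-1,-1,-10.5,55,-1])

```text
t: 2.62
eef_pos: [0.4857, -0.1622, 0.1658]
orientation: [3.135, 0.007, -0.003]
wrist_force: [-0.7, 0.5, 0.3]
width: 0.999
```

Emit:
arm_command(increments=[1,2,0,0,1,2,10,0,1,2,25,0,1,2,40,0,1,2,55,0,1,2,66,0,1,2,70,0,1,2,70,0,1,2,70,0])

```text
t: 3.37
eef_pos: [0.4869, -0.1648, 0.0962]
orientation: [3.135, 0.007, -0.003]
wrist_force: [-0.5, -0.2, -0.0]
width: 0.999
```

Emit:
arm_command(increments=[0,0,0,0,0,0,0,0,0,0,0,0,0,0,0,0,0,0,0,0,0,0,0,0,0,0,0,0,0,0,0,0,0,0,0,0,0,0,0,0], grip=1)

```text
t: 4.2
eef_pos: [0.4869, -0.1648, 0.0962]
orientation: [3.135, 0.007, -0.003]
wrist_force: [-0.5, -0.2, -0.2]
width: 0.293
```

The fingers stopped at 0.293 × 88 ≈ 26 mm, which matches the handle. Lifting straight up.

Emit:
arm_command(increments=[0,0,-5,0,0,0,-15,0,0,0,-30,0,0,0,-45,0,0,0,-60,0,0,0,-75,0,0,0,-90,0,0,0,-105,0,0,0,-115,0,0,0,-120,0,0,0,-120,0,0,0,-120,0])

```text
t: 5.2
eef_pos: [0.487, -0.1638, 0.2161]
orientation: [3.135, 0.007, -0.003]
wrist_force: [0.0, -0.5, -0.9]
width: 0.286
```

The burnisher's end is at 0.147, above the point's 0.13, so I'll raise the awl further before crossing.

Emit:
arm_command(increments=[0,0,-15,0,0,0,-35,0,0,0,-50,0,0,0,-60,0,8,-5,-60,0,20,-20,-60,0,30,-45,-60,0,40,-70,-60,0,47,-95,-60,0,47,-125,-60,0,47,-155,-60,0,47,-185,-60,0,47,-215,-60,0,47,-245,-60,0,47,-268,-60,0,47,-285,-60,0,47,-297,-60,0,47,-302,-60,0,47,-303,-60,0,47,-303,-60,0])

```text
t: 6.87
eef_pos: [0.5327, 0.139, 0.2736]
orientation: [3.134, 0.006, -0.004]
wrist_force: [-1.3, -0.6, -0.7]
width: 0.291
```

```bash
python3 - <<'E'
from h import *
s=manip.get_state();print(s["t"],s["eef_pos"],s["orientation"],s["width"])
o=[]
for n in("side","top"):
    im,c=grab(n);np.save(n+"2.npy",im)
    p=s["eef_pos"];print(n,proj(c,[p,[p[0],p[1],p[2]-.086],[.5345,.139,.075]]).round(1))
    o.append(im)
out=np.hstack([cv2.resize(o[0][90:340,150:400],(400,400)),cv2.resize(o[1][100:300,100:300],(400,400))]);save("hold.png",out)
E
```

```text
6.8667 [0.53274749 0.13898438 0.27357835] [ 3.13447518  0.00582877 -0.0035708 ] 0.29061480544144236
side [[266.4 186.6]
 [268.3 234. ]
 [269.  279. ]]
top [[161.1 189.2]
 [173.2 199.8]
 [185.5 209.5]]
```

View pics/hold.png

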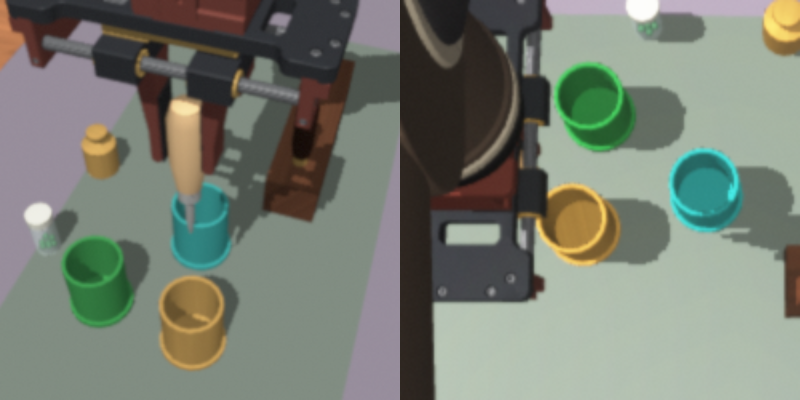

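The side view shows the awl held upright, with its point at full-frame (270,235) against a predicted (268,234), and in line with the brass pot's centre column (269). The top view shows the gripper beside the pot. Lowering now.

Emit:
arm_command(increments=[1,0,10,0,1,0,25,0,1,0,40,0,1,0,55,0,1,0,70,0,1,0,85,0,1,0,95,0,1,0,100,0,1,0,110,0,1,0,120,0,1,0,130,0,1,0,140,0,1,0,150,0,1,0,157,0,1,0,163,0,1,0,168,0,1,0,170,0,1,0,170,0])

```text
t: 8.47
eef_pos: [0.5335, 0.137, 0.1036]
orientation: [3.135, 0.004, -0.003]
wrist_force: [0.2, -0.5, -1.9]
width: 0.29
```

Emit:
arm_command(increments=[0,0,2,0,0,0,4,0,0,0,6,0,0,0,6,0,0,0,6,0])

```text
t: 8.88
eef_pos: [0.5335, 0.137, 0.0976]
orientation: [3.135, 0.004, -0.003]
wrist_force: [0.0, -1.0, -1.5]
width: 0.29
```

Emit:
arm_command(increments=[0,0,1.5,0,0,0,3,0,0,0,4,0,0,0,4,0])

```text
t: 9.22
eef_pos: [0.5333, 0.1369, 0.0934]
orientation: [3.134, 0.004, -0.004]
wrist_force: [0.1, 0.5, -1.2]
width: 0.287
```

```bash
python3 - <<'E'
from h import *
im,c=grab("side");save("in.png",cv2.resize(im[150:350,150:400],(750,600)))
E
```

```text
(no output)
```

View pics/in.png

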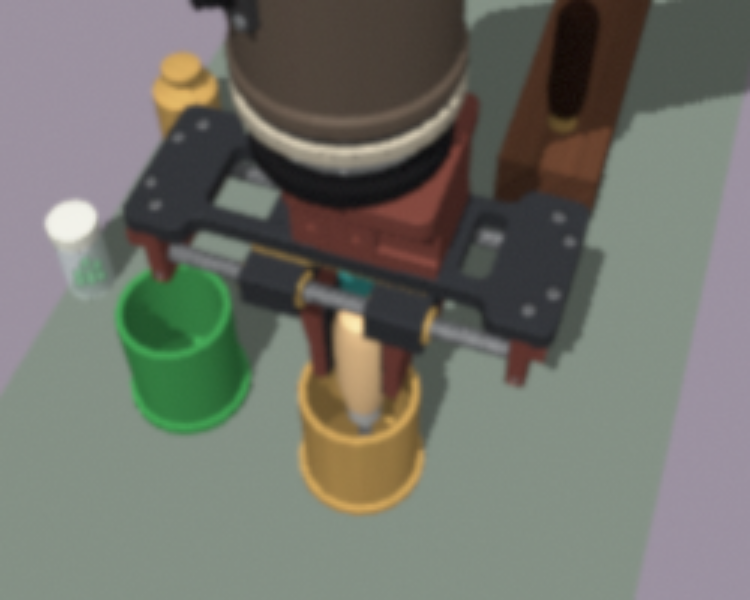

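The awl is inside the brass pot, with its ferrule just below the rim and its point about 2 mm above the floor by reckoning. Releasing.

Emit:
arm_command(increments=[0,0,0,0,0,0,0,0,0,0,0,0,0,0,0,0,0,0,0,0,0,0,0,0,0,0,0,0,0,0,0,0,0,0,0,0,0,0,0,0,0,0,0,0,0,0,0,0], grip=-1)

```text
t: 10.27
eef_pos: [0.5333, 0.137, 0.0935]
orientation: [3.135, 0.004, -0.004]
wrist_force: [0.1, 0.1, 0.3]
width: 1.001
```

Emit:
arm_command(increments=[0,0,-5,0,0,0,-15,0,0,0,-30,0,0,0,-45,0,0,0,-60,0,0,0,-75,0,0,0,-90,0,0,0,-105,0,0,0,-120,0,0,0,-135,0,0,0,-145,0,0,0,-150,0,0,0,-150,0,0,0,-150,0])

```text
t: 11.43
eef_pos: [0.5335, 0.138, 0.2433]
orientation: [3.135, 0.004, -0.004]
wrist_force: [-0.3, -0.2, -0.2]
width: 1.0
```

```bash
python3 - <<'E'
from h import *
s=manip.get_state();print(s["t"],s["eef_pos"],s["wrist_force"],s["width"])
im,c=grab("side");w,_=grab("wrist");save("end.png",np.hstack([cv2.resize(im[80:340,200:400],(400,520)),cv2.resize(w[:,:][:420,100:423],(400,520))]))
E
```

```text
11.4333 [0.53354153 0.13804637 0.24334939] [-0.27562995 -0.1575334  -0.16261114] 0.9997398373372542
```

View pics/end.png

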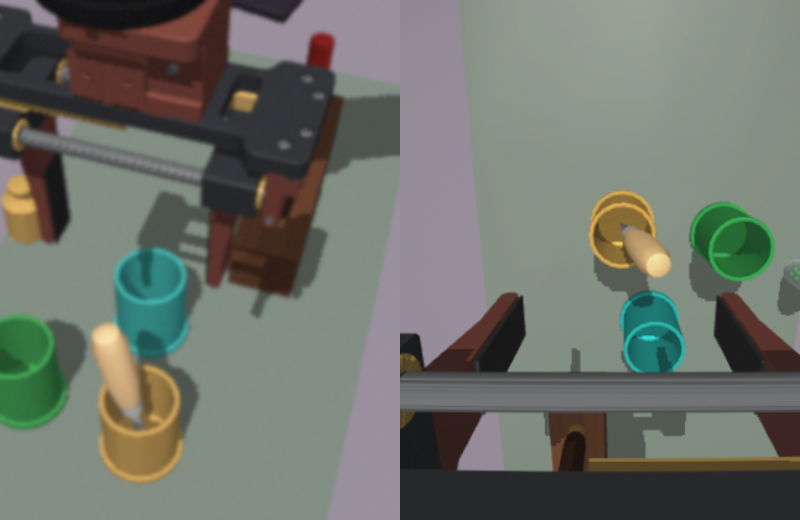

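The end view shows the awl leaning on the brass pot's rim, point inside. The gripper is clear, and the burnisher and file are still standing.

```bash
python3 -c "
from h import *
print(manip.finish_job())"
```

```text
the job is handed in; nothing more can be done
None
```

I pulled the awl out of the middle socket, crossed above the burnisher and lowered it point down into the brass pot. I let go with its point about 2 mm above the pot's floor, by reckoning from the tool pose. The job was handed in at about 11.5 s of the 43 s allowed; it gives no verdict.

- **Final check:** the last pictures show the awl leaning on the pot's rim with its point inside, and the gripper open and clear. The file's end is visible in the side view and the burnisher in the wrist view, both upright. I did not measure either one's shift.
- **Not measured:** I judged the final lean only from the pot's size, at most about 35 degrees, and I did not measure the point's final height. One picture was taken after release, so I inferred that the awl was at rest.
- **Disagreements:**
  - The two-view heights of the tools' ends came out 3 to 12 mm below the stated 147 mm; the burnisher was worst, from hand-read pixels. The wrist view matched the awl's end at 147 mm, so I used that.
  - The pot's rim measured 72.6 mm high against the stated 75 mm.
  - The first move overshot by about 10 mm, and I corrected it before descending.

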